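# Clear the bearing and turn the calibration plate over

### The arm

A 6-joint arm with a two-finger parallel gripper is mounted at the origin on the work surface. World frame = base frame: x ahead of the robot, y to its left, z up, the work surface at z = 0. Lengths are in mm, angles in degrees, forces in N, time in s.
With the tool pointing down it reaches from about 350 to 850 mm from the base axis. Payload 8.1 kg.
Tool frame: the origin (TCP) lies between the finger pads; the fingertips stand 19 mm ahead of it and the grasp point (between the pads) is the TCP (nose_length is the distance from the TCP to the fingertips, in mm); y points along the fingers, x is the direction in which the jaws open and shut, and the axes are right-handed (so a half turn about y gives the same grasp; the last joint's range is limited). The gripper opens to 85 mm and grips with 20 to 120 N. Pads are 22 mm wide; open, the fingers measure 114 mm over their backs; the gripper's body (76 mm by 85 mm) begins 54 mm behind the grasp point. The pads swing forward as they close: fully open they stand 13 mm farther back than shut.
Start: joints at [66.383, 7.471, 85.268, -0, 87.261, -4.893], TCP at [192.587, 568.257, 250.292] pointing down, gripper open.
Joint ranges: [-169.43, 169.43], [-51.17, 129.36], [1.28, 143.12], [-76.62, 256.62], [0, 156.53], [-152.29, 152.29]. Speed limits (degrees/s): [136.94, 136.94, 159.86, 180, 180, 180].

### API

Orientations are given as [roll, pitch, yaw] about the fixed x, y, z axes, in that order (R = Rz(yaw) Ry(pitch) Rx(roll)).
In Python, from bench import sense, snapshot, camera_info, hand_in, nose_length gives the robot as it stands.
- The arm moves only by the tool arm_command, never from a script. Its argument "commands" is a list of rows, each a list of 3 entries, a list of its own where there are three numbers: the opening in per cent of the stroke, from 0 (shut) to 100 (fully open), then the shift along the world's x, y, z in units of 30 mm (1.0 is 30 mm), then the turn, a rotation vector about the world's x, y, z in degrees. A call has 1 to 5 rows; each row shifts and turns the pose as measured when the row begins; what a row does not reach is not made up. A row lasts 1/12 s, in which the tool goes at most 41.7 mm and 7.16 degrees, less where a joint would pass 70% of its speed; a pose out of reach is approached as far as the arm can. A call is refused whole if a number of a shift passes 1 or a number of a turn 7.16, either way. A call with a gripper value outside its range is refused whole. The fingers move at their own pace and stop on an object; "force" is the grip in N (left out, the last holds). Time passes only in rows, so rows that do not move let the fingers close. It gives the time, the measured TCP pose, the force and the opening at its end, in the units of the state.
- sense(): the state, without advancing time (a new reading comes with each control period).
- snapshot(name): name is "side" or "top"; returns the picture (480x640x3 uint8, blue, green, red); there is no depth.
- camera_info(name): a dict with "fx", "fy", "cx", "cy" (pixels), "rvec" (rotation vector, rad) and "tvec" (3), from world to camera coordinates, as OpenCV has them. Camera axes: x right, y down, z forward; pixel columns grow to the right and rows downward; lengths in mm; the calibration is good to about 2 mm. A picture is of the moment at which its call begins. camera_info takes no time and is no camera call.
- hand_in(): hands the job in, once; it reports no verdict.
The state is a dict: "time": time; "joint_pos": joint angles; "qd": joint speeds; "joint_efforts": joint torques, N m; "tool_pos": TCP position; "tcp_rot": TCP orientation; "ft_force": force on the tool from outside, world axes, zero at the start; "wrist_torque": the same for the moment, N m; "finger_gap": finger opening in mm.
Only numpy, scipy, OpenCV 4.12 (cv2) and the standard library are available. Lean on these libraries where they do the work, as an engineer would, in place of code of your own. Each camera call takes 0.05 s, during which the arm holds its last target. There are 200 camera calls.

### The job

A bearing with red seals has been left on the bed of the calibration fixture. Lay it flat and gently in the blue tray, beside the ring that is already there, then take the hinged plate by its black grip, turn it right over until it lies flat on the cleared bed with its white striped face up, let go, and press the green button fully to zero the probe. Leave the red button and all the other things on the bench alone.

Things in the scene. Friction and masses are not known exactly. Their poses are not given: they have to be found in the camera images.
- fixture: Cream fixture block fixed to the bench, 110 (x) by 170 (y) by 36 mm high, yaw up to 0.25 rad. Origin under its centre. A hinge along its x axis crosses the middle of its top (lugs 12 mm wide in y, up to 47 mm high, at x = +-46 mm). The hinged plate lies over the +y half at the start. A slanted probe, up to 140 mm high, is fixed beyond it at x = 85 to 165, y = -18 to -68 mm.
- bed (a point): Centre of the bed: the top of the fixture's -y half, 36 mm above the bench, where the bearing lies at the start.
- hinge (a point): Centre of the hinge axis, 42 mm above the bench in the middle of the fixture; the axis runs along the fixture's x.
- leaf (a joint): Angle of the hinged plate, rad: 0 = flat over the fixture's +y half, black face up; pi/2 = upright; pi = turned over, flat on the bed (-y half), white blue-striped face up. Starts at 0. Plate: 80 mm along the hinge, 6 mm thick, from 6 to 85 mm off the axis, 0.2 kg. The hinge is damped, with some friction (0.06 N m): let go near upright the plate stays, lower it sinks slowly to the nearer side.
- leaf_grip (a point): Centre of the plate's black grip: a roll 20 mm in diameter, 24 mm long, parallel to the hinge, 113 mm from the hinge axis in the plate's mid-plane, on an 8 mm stem out of the middle of its free edge; 42 mm above the bench when flat, clear of the block. Pinched on its two flat ends it pivots between the fingers, so the tool can point down all the way round.
- bearing: The bearing in the way: steel ring with red seals on both faces, 52 mm outside diameter, 25 mm bore, 21 mm high, about 0.18 kg, lying flat on the bed (36 mm above the bench). Origin at the centre of its underside, z its axis.
- bearing_mid (a point): Centre of the red-sealed bearing, 10.5 mm above its underside.
- tray: Shallow blue open tray fixed to the bench, 160 (x) by 190 (y) by 20 mm high, walls and floor 5 mm thick (inner floor 5 mm above the bench). Origin under its centre. It stands to the left or the right of the fixture, yaw up to 0.2 rad.
- race: Bystander in the tray: ring with brass-coloured faces, 48 mm outside diameter, 32 mm bore, 16 mm high, lying flat in the tray's -y half; the +y half is free. Origin at the centre of its underside.
- console: Light blue control box fixed to the bench, 120 (x) by 160 (y) by 45 mm high, on the other side of the fixture from the tray; green button on its +y half, red button on its -y half, 96 mm apart. Origin under its centre.
- zero (a joint): Travel of the green button, m: 0 = out, 0.006 = fully down; springs back by itself. Fully down takes 5 N.
- zero_top (a point): Centre of the top of the green button (32 mm across, 63 mm above the bench when out); it moves straight down.
- stop (a joint): Travel of the red button, m: 0 = out, 0.006 = fully down. Not to be pressed.
- stop_top (a point): Centre of the top of the red button, same size as the green one.
- oil: Bystander: amber bottle, 48 mm across, 110 mm high, standing. Origin under its centre.
- wrench: Bystander: steel wrench 150 mm long lying on the bench between the robot and the fixture. Origin under its middle.
- big_ring: Bystander: large bearing ring, 90 mm outside diameter, 66 mm bore, 25 mm high, lying beyond the fixture. Origin at the centre of its underside.
- mandrel: Bystander: steel cylinder 32 mm in diameter, 60 mm high, standing between the robot and the fixture. Origin under its centre.
- gauge: Bystander: brass block 30 by 35 by 25 mm. Origin under its centre.
- cup: Bystander: white plastic cup, 70 mm across, 60 mm high, standing. Origin under its centre.
Not all that is in view belongs to the job. There is more than one size of the console; the job needs the smaller. What is shaped like the bearing but turquoise is not meant.

How it is judged (in metres and radians):
On the way, in this order (a step that is already met when the one before it is completed fails the run):
1. the red-sealed bearing lies flat in the tray, let go (x of bearing_mid in the frame of tray between -0.052 and 0.052 m and y of bearing_mid in the frame of tray between -0.067 and 0.067 m and z of bearing_mid in the frame of tray below 0.02 m and (angle between bearing's own z axis and vertical below 0.15 rad or angle between bearing's own z axis and vertical above 2.99 rad) and linear speed of bearing below 0.03 m/s and contact force between the fingers and bearing below 0.1 N), for 0.2 s.
2. the hinged plate is turned right over, flat on the bed, and let go (value of joint leaf above 3.04 rad and contact force between the fingers and fixture below 0.1 N), for 0.2 s.
3. the green button is pressed fully (value of joint zero above 0.0045 m), for 0.02 s.
At the end, for the whole second after the job is handed in: The red-sealed bearing lies flat (within 0.15 rad) on the floor of the blue tray, its centre within 52 mm in x and 67 mm in y of the tray's centre, at rest and let go; the plate is turned over to within 0.1 rad of flat on the bed; the green button is out again (all of step 1 and value of joint leaf above 3.04 rad and value of joint zero below 0.002 m); the robot touches nothing.
It fails at once if the bearing is dropped or thrown (faster than 0.6 m/s while the fingers do not hold it, a fall of about 20 mm) (linear speed of bearing above 0.6 m/s and contact force between the fingers and bearing below 0.1 N).
It fails at once if the red button is pressed (value of joint stop above 0.003 m).
It fails at once if another thing on the bench is moved by more than 25 mm (distance of any of race, oil, wrench, big_ring, mandrel, gauge, cup from where it was at the start of the episode above 0.025 m).
It also fails if it takes over 64 s, if anything falls off the work surface, if the arm or the gripper's body presses on something with over 40 N, if the wrist force passes 120 N, or if a joint passes its speed limit or range.

## Working session

There is one attempt and no reset: what is moved stays moved. The work goes in short steps, Python scripts to look and compute and a tool call to move; the robot and the scene stay as the last step left them, time stands still between calls to the robot, and variables do not carry over. Pictures are saved under pics/ and viewed, about 8 in all and at most 12, crops included, and the job is handed in when it is done.

Besides the shell and the picture viewer there is one more tool, called after ">>>" as name([rows], argument=value, ...), one row to a line, values as JSON. arm_command: Moves the arm, as the interface text tells. Its arguments: {"type":"object","properties":{"commands":{"type":"array"},"force":{"type":"number"}},"required":["commands"]}

```bash
mkdir -p pics; ls; python3 - <<'E'
from bench import *
import cv2,pprint
for n in("top","side"):
    cv2.imwrite(f"pics/{n}0.png",snapshot(n)); pprint.pprint(camera_info(n))
pprint.pprint(sense()); print(nose_length() if callable(nose_length) else nose_length)
E
```

```text
pics
{'cx': 311.50868934632507,
 'cy': 247.78389588352385,
 'fx': 555.6424361556728,
 'fy': 555.6424361556728,
 'rvec': array([ 2.16368916, -2.11627032,  0.12017363]),
 'tvec': array([-4.13246205e-01,  4.72750705e+02,  1.28803158e+03])}
{'cx': 308.9313704417531,
 'cy': 234.78814332466467,
 'fx': 568.0102063831989,
 'fy': 568.0102063831989,
 'rvec': array([ 2.42962374, -0.3739447 ,  0.11011802]),
 'tvec': array([-415.91527781,  128.16607294, 1197.69063093])}
{'finger_gap': 85.56189510995051,
 'ft_force': array([-0.16455588,  0.1942404 , -1.13966105]),
 'joint_efforts': array([ 9.78030694e-04, -5.70950747e+01, -5.01941550e+01, -2.21148453e-04,
        8.08770885e-03,  3.53377436e-05]),
 'joint_pos': array([ 6.63815969e+01,  7.51353436e+00,  8.53244117e+01,  9.98602549e-04,
        8.72600482e+01, -4.89502072e+00]),
 'qd': array([-0.01050963, -0.14818762, -0.06729704,  0.08850734, -0.03516354,
        0.01351578]),
 'tcp_rot': array([-89.99064437,   0.09755171,  71.27657702]),
 'time': 0.1,
 'tool_pos': array([192.40504647, 567.82194795, 249.30743529]),
 'wrist_torque': array([-0.05609953, -0.01691022,  0.02724458])}
19.0
```

View pics/top0.png

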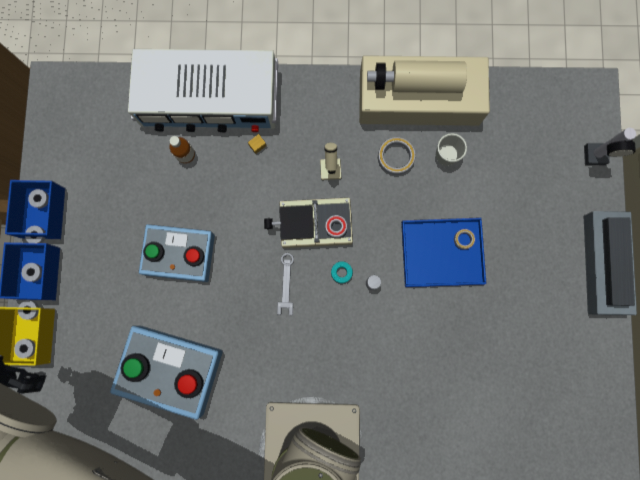

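View pics/side0.png

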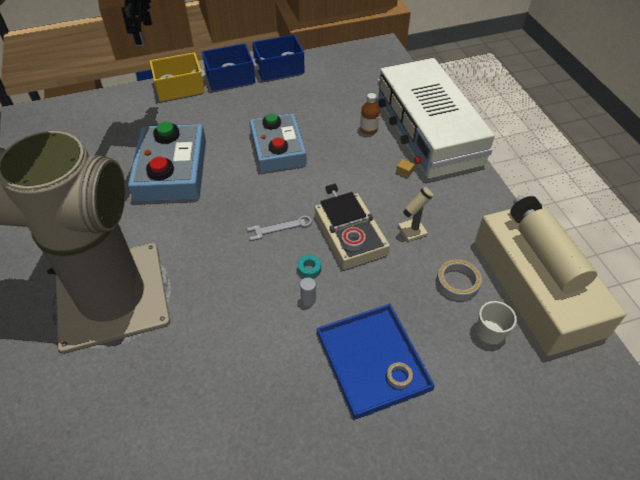

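The top view has image up = +x and left = +y. What could be mistaken for each target:
- **Bearing:** the red-sealed ring at (336,226) is the one wanted. Not the turquoise ring (342,272), the brass ring in the tray (465,239), the big ring (397,155) or the grey rings in the bins at left.
- **Console:** the small one at (176,253), green button at (153,252). Not the large one at (167,372).
- **Tray:** the open tray at (444,252). Not the blue bins at (35,210) and (30,270).
- **Plate grip:** the black piece at (268,224).

In the side view the bearing is at (354,237), the grip at (333,189) and the green button at (271,120).

```bash
cat > h.py <<'E'
import numpy as np, cv2
from bench import *
def cam(n):
    c=camera_info(n); R=cv2.Rodrigues(np.array(c["rvec"]))[0]; t=np.array(c["tvec"]).ravel()
    return c,R,t
def ray(n,p):
    c,R,t=cam(n); d=R.T@np.array([(p[0]-c["cx"])/c["fx"],(p[1]-c["cy"])/c["fy"],1.])
    return -R.T@t, d/np.linalg.norm(d)
def onz(n,p,z):
    o,d=ray(n,p); return (o+d*(z-o[2])/d[2])
def tri(p,q):
    A=np.zeros((3,3));b=np.zeros(3)
    for n,x in(("top",p),("side",q)):
        o,d=ray(n,x);M=np.eye(3)-np.outer(d,d);A+=M;b+=M@o
    return np.linalg.solve(A,b)
def proj(n,X):
    c,R,t=cam(n); v=R@np.array(X,float)+t
    return np.array([c["fx"]*v[0]/v[2]+c["cx"],c["fy"]*v[1]/v[2]+c["cy"]])
def blobs(im,lo,hi,roi,amin=10):
    x0,y0,x1,y1=roi; h=cv2.cvtColor(im[y0:y1,x0:x1],cv2.COLOR_BGR2HSV)
    m=cv2.inRange(h,np.array(lo),np.array(hi))
    if lo[0]==0 and hi[0]<30: m|=cv2.inRange(h,np.array([180-hi[0],lo[1],lo[2]]),np.array([180,hi[1],hi[2]]))
    out=[]
    for c in cv2.findContours(m,cv2.RETR_EXTERNAL,cv2.CHAIN_APPROX_NONE)[0]:
        if cv2.contourArea(c)>=amin: out.append((cv2.contourArea(c),c.astype(np.float32).reshape(-1,2)+[x0,y0]))
    return sorted(out,key=lambda a:-a[0])
E
python3 - <<'E'
from h import *
np.set_printoptions(precision=1,suppress=True)
T=cv2.imread("pics/top0.png");S=cv2.imread("pics/side0.png")
red=([0,110,90],[8,255,255]);grn=([45,100,40],[85,255,255]);blu=([108,180,60],[128,255,255]);blk=([0,0,0],[180,255,60])
def show(tag,im,n,rng,roi,z,k=2):
    for a,c in blobs(im,*rng,roi)[:k]:
        ctr=np.array(cv2.minEnclosingCircle(c.astype(np.float32))[0]);r=cv2.minAreaRect(c.astype(np.float32))
        print(tag,n,"area",a,"mec",ctr,"rect",r,"world",onz(n,ctr,z)); 
        yield c
for n,im,rb,rg,rs,rk,rt in(("top",T,(320,210,352,242),(140,238,166,266),(182,240,206,270),(262,214,279,234),(395,210,495,295)),
  ("side",S,(335,222,372,252),(258,110,284,130),(265,133,292,155),(322,180,342,196),(310,300,440,420))):
    list(show("bearing",im,n,red,rb,57)); list(show("green",im,n,grn,rg,63)); list(show("stop",im,n,red,rs,63))
    list(show("grip",im,n,blk,rk,48))
    for c in show("tray",im,n,blu,rt,20,1):
        q=cv2.approxPolyDP(c.astype(np.float32),6,True).reshape(-1,2); print(q); print(np.array([onz(n,p,20)for p in q]))
T2=cv2.resize(T[190:290,250:360],None,fx=5,fy=5,interpolation=cv2.INTER_CUBIC)
S2=cv2.resize(S[175:275,295:395],None,fx=5,fy=5,interpolation=cv2.INTER_CUBIC)[:500]
cv2.imwrite("pics/crop0.png",cv2.resize(np.hstack([T2,S2]),None,fx=.75,fy=.75))
E
```

```text
bearing top area 244.5 mec [335.9 225.2] rect ((336.0, 225.5), (17.0, 18.0), 90.0) world [523.7 -46.4  57. ]
green top area 146.5 mec [151.8 250.7] rect ((152.0, 250.5), (13.0, 14.0), 90.0) world [453.8 381.8  63. ]
stop top area 125.0 mec [192. 255.] rect ((192.0, 255.0), (12.0, 12.0), 90.0) world [445.8 287.   63. ]
grip top area 72.5 mec [268. 224.] rect ((268.0, 223.5), (8.0, 11.0), 0.0) world [525.1 113.9  48. ]
tray top area 5089.0 mec [443.5 252. ] rect ((443.5484619140625, 252.35543823242188), (65.77947998046875, 81.16253662109375), 87.95458984375) world [ 470.7 -304.4   20. ]
[[480. 219.]
 [403. 221.]
 [406. 286.]
 [484. 283.]]
[[ 552.3 -392.2   20. ]
 [ 543.9 -208.2   20. ]
 [ 387.7 -215.5   20. ]
 [ 398.8 -398.9   20. ]]
bearing side area 236.5 mec [353.1 236. ] rect ((353.0, 235.5), (15.0, 20.0), 90.0) world [520.7 -47.2  57. ]
green side area 88.5 mec [271.  117.6] rect ((271.0, 118.5), (9.0, 12.0), 90.0) world [452.5 382.9  63. ]
stop side area 78.5 mec [277.9 141.5] rect ((278.0, 142.0), (8.0, 12.0), 90.0) world [445.4 288.6  63. ]
grip side area 61.0 mec [331.4 188.2] rect ((331.2358093261719, 188.57546997070312), (7.829551696777344, 10.851484298706055), 74.05460357666016) world [524.7 109.7  48. ]
tray side area 6703.5 mec [375.5 357. ] rect ((375.32415771484375, 357.5140380859375), (97.27481079101562, 85.22355651855469), 67.01127624511719) world [ 471.8 -310.3   20. ]
[[392. 310.]
 [428. 386.]
 [387. 310.]
 [318. 329.]
 [355. 415.]
 [433. 385.]]
[[ 541.2 -223.6   20. ]
 [ 541.7 -393.6   20. ]
 [ 531.7 -220.5   20. ]
 [ 386.5 -219.7   20. ]
 [ 396.1 -404.5   20. ]
 [ 551.2 -394.6   20. ]]
```

View pics/crop0.png

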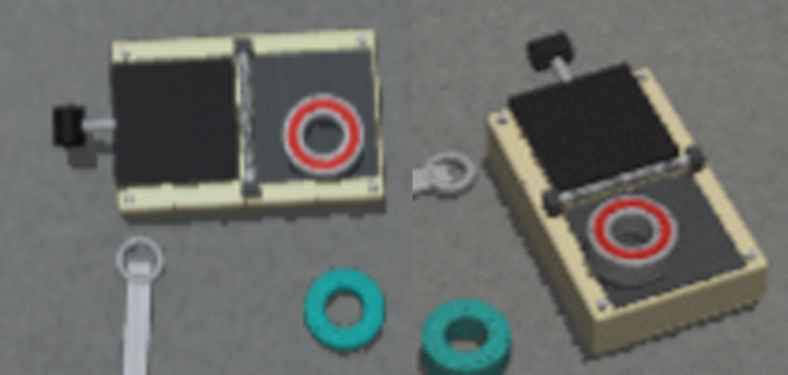

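The crop confirms the choice: the red-sealed ring lies on the bed, the hinge lies between plate and bed, and the black grip is at top pixel (268,224). I'll fit the fixture yaw and start the approach at a safe height.

```bash
python3 - <<'E'
from h import *
np.set_printoptions(precision=1,suppress=True)
f=lambda a,z:onz("top",(250+a[0]/3.75,190+a[1]/3.75),z)
g=lambda a,z:onz("side",(295+(a[0]-412)/3.75,175+a[1]/3.75),z)
l1,l2=f((244,45),45),f((250,188),45);print("lugs top",l1,l2,(l1+l2)/2)
s1,s2=g((697,158),45),g((552,203),45);print("lugs side",s1,s2,(s1+s2)/2)
c=np.array([f(a,36) for a in((112,40),(376,30),(384,207),(120,214))]);print(c,c.mean(0))
d=(c[0]+c[3]-c[1]-c[2]);print("yaw",np.degrees(np.arctan2(-d[0],d[1])))
print("grip tri",tri((268,224),(331.4,188.2)),"bearing tri",tri((335.9,225.4),(353.1,236)),"green",tri((151.8,250.7),(271,117.6)))
print("mandrel",onz("top",(374,282),60),"bottle",onz("top",(178,143),110),"grip z42",onz("top",(268.0,223.7),50))
E
```

```text
lugs top [581.    3.9  45. ] [489.3  -2.   45. ] [535.2   0.9  45. ]
lugs side [580.9   0.6  45. ] [488.   -5.9  45. ] [534.5  -2.7  45. ]
[[584.7  88.6  36. ]
 [594.3 -80.   36. ]
 [480.3 -86.7  36. ]
 [472.4  80.   36. ]] [532.9   0.5  36. ]
yaw 3.000690044445419
grip tri [526.2 114.4  42.9] bearing tri [522.4 -46.2  55.7] green [453.  381.5  64.1]
mandrel [ 392.4 -136.3   60. ] bottle [699.5 321.8 110. ] grip z42 [525.5 113.7  50. ]
```

>>> arm_command([
  [85,[0.55,-1,0],[0,0,-7.1]],
  [85,[0.55,-1,0],[0,0,-7.1]],
  [85,[0.55,-1,0],[0,0,-7.1]],
  [85,[0.55,-1,0],[0,0,-7.1]],
  [85,[0.55,-1,0],[0,0,-7.1]],
], force=40)

```text
time: 0.52
tool_pos: [272.0, 415.6, 244.5]
tcp_rot: [-89.9, 0.4, 35.6]
ft_force: [0.8, -0.7, 0.2]
finger_gap: 72.5
```

>>> arm_command([
  [85,[0.55,-1,0],[0,0,-7.1]],
  [85,[0.55,-1,0],[0,0,-7.1]],
  [85,[0.55,-1,0],[0,0,-7.1]],
  [85,[0.55,-1,0],[0,0,-7.1]],
  [85,[0.55,-1,0],[0,0,-5]],
])

```text
time: 0.93
tool_pos: [355.3, 257.3, 242.1]
tcp_rot: [-90.0, 0.6, 1.5]
ft_force: [1.0, -0.5, -0.2]
finger_gap: 72.6
```

>>> arm_command([
  [85,[0.55,-1,0],[0,0,0]],
  [85,[0.55,-1,0],[0,0,0]],
  [85,[0.55,-1,0],[0,0,0]],
  [85,[0.55,-1,0],[0,0,0]],
  [85,[0.55,-1,0],[0,0,0]],
])

```text
time: 1.35
tool_pos: [438.9, 98.6, 240.8]
tcp_rot: [-90.0, 0.6, 1.1]
ft_force: [-0.2, -0.4, -0.8]
finger_gap: 72.2
```

>>> arm_command([
  [85,[0.56,-0.97,-0.5],[0,0,2.2]],
  [85,[0.56,-0.97,-0.5],[0,0,0]],
  [85,[0.56,-0.97,-0.5],[0,0,0]],
  [85,[0.56,-0.97,-0.5],[0,0,0]],
  [85,[0.56,-0.97,-0.5],[0,-0.6,0]],
])

```text
time: 1.77
tool_pos: [527.4, -55.9, 166.5]
tcp_rot: [-90.1, -0.4, 3.4]
ft_force: [-0.3, 0.6, -0.5]
finger_gap: 72.6
```

>>> arm_command([
  [85,[0,0,-0.5],[0,0,0]],
  [85,[0,0,-0.3],[0,0,0]],
  [85,[0,0,0],[0,0,0]],
])

```text
time: 2.02
tool_pos: [526.7, -62.4, 136.4]
tcp_rot: [-90.1, -0.1, 3.0]
ft_force: [-0.3, -0.3, -0.1]
finger_gap: 72.6
```

>>> arm_command([
  [85,[-0.15,0.5,0],[0,0,0.3]],
  [85,[0,0,0],[0,0,0]],
  [85,[0,0,0],[0,0,0]],
])

```text
time: 2.27
tool_pos: [520.6, -45.6, 136.1]
tcp_rot: [-90.0, 0.1, 3.3]
ft_force: [-0.3, 0.3, -0.2]
finger_gap: 72.6
```

>>> arm_command([
  [85,[0,0,-0.7],[0,0,0]],
  [85,[0,0,-0.6],[0,0,0]],
  [85,[0,0,0],[0,0,0]],
  [85,[0,0,0],[0,0,0]],
])

```text
time: 2.6
tool_pos: [523.2, -44.0, 101.1]
tcp_rot: [-90.1, -0.3, 3.6]
ft_force: [0.4, -0.6, 0.3]
finger_gap: 72.4
```

>>> arm_command([
  [85,[0,-0.07,-0.5],[0,0,0]],
  [85,[0,0,-0.5],[0,0.3,0]],
  [85,[0,0,0],[0,0,0]],
  [85,[0,0,0],[0,0,0]],
])

```text
time: 2.93
tool_pos: [526.0, -45.9, 75.1]
tcp_rot: [-90.2, -0.3, 3.7]
ft_force: [0.5, -0.3, 0.3]
finger_gap: 72.8
```

```bash
python3 - <<'E'
from h import *
T=snapshot("top");S=snapshot("side")
a=cv2.resize(T[180:280,280:380],(400,400),interpolation=cv2.INTER_CUBIC);b=cv2.resize(S[180:280,300:400],(400,400),interpolation=cv2.INTER_CUBIC)
cv2.imwrite("pics/c1.png",np.hstack([a,b])); s=sense();print(s["tool_pos"],s["tcp_rot"],s["ft_force"])
E
```

```text
[525.98444451 -45.96522164  75.19449766] [-90.21503847  -0.35525398   3.69094462] [-0.02099021 -0.35201689  0.02708375]
```

View pics/c1.png

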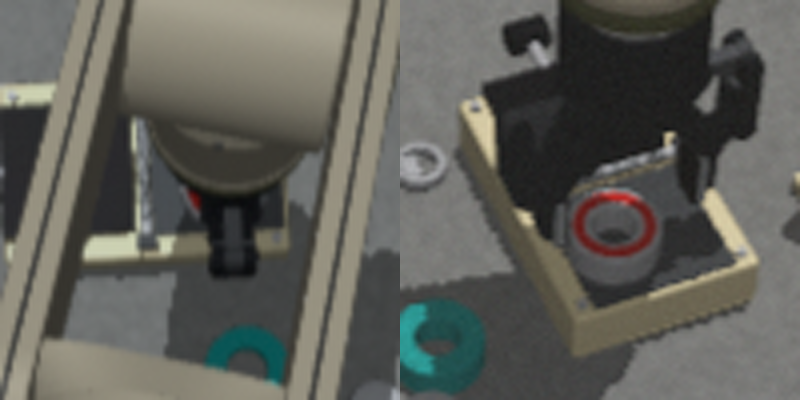

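Picture 4: the open fingers straddle the bearing, one on each ±x side (bearing at crop pixel (615,225) in the side half), and both clear the hinge. I'll lower the last bit and close.

>>> arm_command([
  [85,[-0.1,0,-0.3],[0,0.3,0]],
  [85,[0,0,-0.25],[0,0,0]],
  [85,[0,0,0],[0,0,0]],
  [85,[0,0,0],[0,0,0]],
])

```text
time: 3.37
tool_pos: [524.0, -46.1, 59.1]
tcp_rot: [-90.2, -0.2, 3.7]
ft_force: [0.1, -0.7, -0.4]
finger_gap: 72.5
```

>>> arm_command([
  [85,[-0.03,0,-0.17],[0.2,0.3,-0.3]],
  [85,[0,0,0],[0,0,0]],
  [60,[0,0,0],[0,0,0]],
  [50,[0,0,0],[0,0,0]],
  [40,[0,0,0],[0,0,0]],
], force=40)

```text
time: 3.78
tool_pos: [522.9, -46.2, 53.7]
tcp_rot: [-90.0, 0.2, 3.4]
ft_force: [1.0, 0.1, -0.9]
finger_gap: 49.5
```

>>> arm_command([
  [40,[0,0,0],[0,0,0]],
  [40,[0,0,0],[0,0,0]],
  [40,[0,0,0],[0,0,0]],
])

```text
time: 4.03
tool_pos: [522.9, -46.2, 53.7]
tcp_rot: [-90.0, 0.2, 3.3]
ft_force: [-0.1, 0.6, 0.7]
finger_gap: 49.8
```

>>> arm_command([
  [40,[0,0,0.3],[0,0,0]],
  [40,[0,0,0.5],[0,0,0]],
  [40,[0,0,0.5],[0,0,0]],
  [40,[0,0,0],[0,0,0]],
], force=60)

```text
time: 4.37
tool_pos: [521.2, -45.9, 93.7]
tcp_rot: [-89.9, 0.4, 3.4]
ft_force: [1.2, 0.3, -0.0]
finger_gap: 49.4
```

```bash
python3 - <<'E'
from h import *
S=snapshot("side");print(sense()["ft_force"],sense()["tool_pos"])
cv2.imwrite("pics/c2.png",cv2.resize(S[160:280,290:410],(600,600),interpolation=cv2.INTER_CUBIC))
E
```

```text
[ 0.11019201  0.04536675 -2.31854369] [520.62208644 -45.75931329  92.38606394]
```

View pics/c2.png

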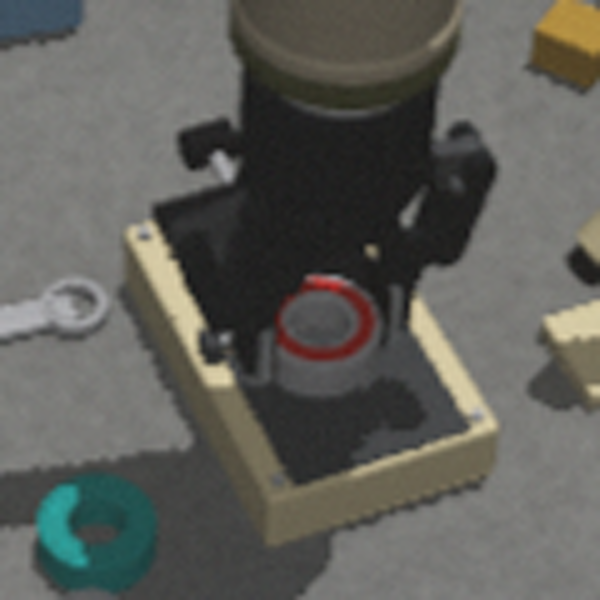

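Picture 5: the bearing hangs level between the fingers (seal centre at crop (327,320)), clear of the bed. The wrist reads about −2.3 N, which fits its weight. Carrying it to the tray's free +y half, aiming for about (468,−266).

>>> arm_command([
  [40,[-0.1,-0.4,0.6],[0,0,0]],
  [40,[-0.2,-0.8,0.3],[0,0,0]],
  [40,[-0.22,-0.9,0],[0,0,0]],
  [40,[-0.22,-0.9,0],[0,0,0]],
  [40,[-0.22,-0.9,0],[0,0,0]],
])

```text
time: 4.83
tool_pos: [489.8, -160.8, 117.3]
tcp_rot: [-89.8, 0.6, 3.8]
ft_force: [0.2, -1.0, -2.2]
finger_gap: 49.6
```

>>> arm_command([
  [40,[-0.22,-0.9,0],[0,0,0]],
  [40,[-0.22,-0.8,0],[0,0,0]],
  [40,[-0.1,-0.5,-0.3],[0,0,0]],
  [40,[0,0,-0.3],[0,0,0]],
  [40,[0,0,0],[0,0,0]],
])

```text
time: 5.25
tool_pos: [469.3, -234.2, 95.5]
tcp_rot: [-89.8, 0.7, 3.5]
ft_force: [-0.9, 1.5, -2.3]
finger_gap: 49.4
```

>>> arm_command([
  [40,[0,-0.6,0],[0,-0.5,0]],
  [40,[0,-0.45,-0.4],[0,0,0]],
  [40,[0,0,-0.5],[0,0,0]],
  [40,[0,0,-0.3],[0,0,0]],
  [40,[0,0,0],[0,0,0]],
])

```text
time: 5.67
tool_pos: [469.1, -262.1, 55.7]
tcp_rot: [-89.6, 0.3, 3.7]
ft_force: [-1.2, 0.7, -2.2]
finger_gap: 49.4
```

```bash
python3 - <<'E'
from h import *
S=snapshot("side");T=snapshot("top");s=sense();print(s["ft_force"],s["tool_pos"],s["tcp_rot"])
z=s["tool_pos"][2]-17.7+21
for n,im in(("side",S),("top",T)):
    for a,c in blobs(im,[0,110,70],[8,255,255],(320,200,500,420),20)[:2]:
        p=cv2.minEnclosingCircle(c.astype(np.float32))[0];print(n,a,p,onz(n,p,z))
cv2.imwrite("pics/c3.png",cv2.resize(S[260:420,290:450],(600,600),interpolation=cv2.INTER_CUBIC))
E
```

```text
[-0.00733128  0.476747   -1.73407384] [ 469.79086588 -262.38889989   57.30776019] [-89.63079267   0.27238118   3.70989174]
side 70.5 (367.0, 327.5) [ 468.47061581 -267.05186282   60.60776019]
```

View pics/c3.png

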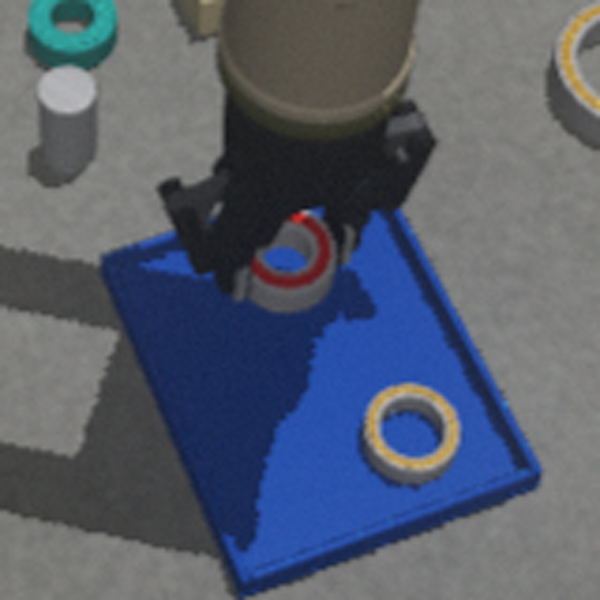

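Picture 6: the bearing is level over the tray's free half (seal at crop (292,252)), well clear of the brass race at crop (412,428) and of the walls. Lowering gently now.

>>> arm_command([
  [40,[0,0,-0.5],[-0.4,-0.3,0]],
  [40,[0,0,-0.3],[0,0,0]],
  [40,[0,0,0],[0,0,0]],
  [40,[0,0,0],[0,0,0]],
])

```text
time: 6.1
tool_pos: [472.4, -261.4, 35.9]
tcp_rot: [-90.2, -0.2, 3.9]
ft_force: [-0.4, -0.4, -1.2]
finger_gap: 49.4
```

>>> arm_command([
  [40,[-0.05,0,-0.2],[0,0,0]],
  [40,[0,0,-0.13],[0,0,0]],
  [40,[0,0,0],[0,0,0]],
  [40,[0,0,0],[0,0,0]],
])

```text
time: 6.43
tool_pos: [472.1, -261.8, 27.4]
tcp_rot: [-90.3, -0.3, 3.9]
ft_force: [-0.4, 0.2, -1.2]
finger_gap: 49.8
```

>>> arm_command([
  [40,[0,0,-0.1],[0.2,0.2,0]],
  [40,[0,0,0],[0,0,0]],
  [40,[0,0,-0.05],[0,0,0]],
  [40,[0,0,0],[0,0,0]],
])

```text
time: 6.77
tool_pos: [472.5, -262.3, 23.2]
tcp_rot: [-90.1, -0.2, 3.9]
ft_force: [0.1, -0.2, -2.4]
finger_gap: 49.3
```

>>> arm_command([
  [40,[0,0,-0.05],[0,0,0]],
  [40,[0,0,0],[0,0,0]],
  [40,[0,0,0],[0,0,0]],
])

```text
time: 7.02
tool_pos: [473.2, -262.9, 23.6]
tcp_rot: [-90.1, -0.2, 3.9]
ft_force: [0.1, -0.5, -1.1]
finger_gap: 49.8
```

>>> arm_command([
  [40,[0,0,-0.08],[0,0,0]],
  [40,[0,0,0],[0,0,0]],
])

```text
time: 7.18
tool_pos: [473.9, -263.3, 23.3]
tcp_rot: [-90.1, -0.2, 3.9]
ft_force: [-0.3, 0.3, -2.7]
finger_gap: 49.4
```

>>> arm_command([
  [40,[0,0,-0.06],[0,0,0]],
  [62,[0,0,0],[0,0,0]],
  [68,[0,0,0],[0,0,0]],
  [76,[0,0,0],[0,0,0]],
  [80,[0,0,0],[0,0,0]],
])

```text
time: 7.6
tool_pos: [475.1, -264.1, 22.8]
tcp_rot: [-90.2, -0.4, 3.9]
ft_force: [1.0, -0.7, 0.1]
finger_gap: 68.4
```

>>> arm_command([
  [80,[0,0,0.1],[0,0,0]],
  [80,[0,0,0.4],[0,0,0]],
  [80,[0,0,0.8],[0,0,0]],
  [80,[0,0,1],[0,0,0]],
  [80,[0,0,1],[0,0,0]],
])

```text
time: 8.02
tool_pos: [468.8, -259.9, 117.9]
tcp_rot: [-89.7, 0.4, 3.9]
ft_force: [0.6, -0.5, 0.3]
finger_gap: 68.4
```

>>> arm_command([
  [80,[0.2,0.8,0.7],[0,0,0]],
  [80,[0.2,0.9,0.2],[0,0,0]],
  [70,[0.2,0.9,0],[0,0,0]],
  [60,[0.2,0.9,0],[0,0,0]],
  [60,[0.2,0.9,0],[0,0,0]],
])

```text
time: 8.43
tool_pos: [503.6, -131.5, 162.6]
tcp_rot: [-90.4, -0.6, 3.4]
ft_force: [0.8, 0.6, -0.1]
finger_gap: 51.0
```

```bash
python3 - <<'E'
from h import *
S=snapshot("side");T=snapshot("top");s=sense();print(s["ft_force"],s["tool_pos"],s["tcp_rot"],s["time"])
for n,im in(("side",S),("top",T)):
    for a,c in blobs(im,[0,110,70],[8,255,255],(320,200,500,420),20)[:2]:
        p=cv2.minEnclosingCircle(c.astype(np.float32))[0];print(n,a,p,cv2.fitEllipse(c.astype(np.float32))[1],onz(n,p,26))
E
```

```text
[-0.03496696  0.1857272   0.33709167] [ 504.05720862 -129.13199531  162.28274239] [-90.26430125  -0.59823343   3.6253723 ] 8.5333
side 332.0 (367.7916564941406, 334.4166564941406) (19.195402145385742, 22.148578643798828) [ 473.6612493  -263.71589773   26.        ]
top 44.5 (427.3846130371094, 249.1923065185547) (15.891858100891113, 16.344493865966797) [ 475.7950225 -265.1271985   26.       ]
```

The bearing lies flat and let go at about (474,−264), which is about (+3,+41) mm in the tray frame, with both views agreeing. Next is the grip at about (526.5,113).

>>> arm_command([
  [60,[0.1,0.9,0],[0.2,0.4,-0.2]],
  [60,[0.1,0.9,0],[0,0,0]],
  [60,[0.1,0.9,0],[0,0,0]],
  [60,[0.1,0.9,0],[0,0,0]],
  [60,[0.1,0.9,0],[0,0,0]],
])

```text
time: 8.95
tool_pos: [519.3, 4.7, 166.6]
tcp_rot: [-90.3, -0.4, 3.2]
ft_force: [0.2, -0.5, 0.3]
finger_gap: 51.3
```

>>> arm_command([
  [60,[0,0.9,0],[0,0,0]],
  [60,[0,0.7,0],[0,0,0]],
  [60,[0,0.4,0],[0,0,0]],
  [60,[0,0,0],[0,0,0]],
  [60,[0,0,0],[0,0,0]],
])

```text
time: 9.37
tool_pos: [519.6, 69.7, 170.1]
tcp_rot: [-90.3, -0.5, 3.4]
ft_force: [0.8, -0.5, -0.2]
finger_gap: 51.5
```

>>> arm_command([
  [60,[0.2,0.75,0],[0.3,0.4,0]],
  [60,[0.05,0.7,-0.3],[0,0,0]],
  [60,[0,0,-0.7],[0,0,0]],
  [60,[0,0,-0.5],[0,0,0]],
  [60,[0,0,0],[0,0,0]],
])

```text
time: 9.78
tool_pos: [530.1, 109.0, 127.5]
tcp_rot: [-90.1, -0.4, 3.2]
ft_force: [-0.1, -0.4, -0.9]
finger_gap: 51.1
```

>>> arm_command([
  [60,[0,0,0],[0,0,0]],
  [60,[0,0,0],[0,0,0]],
])

```text
time: 9.95
tool_pos: [529.9, 106.9, 127.8]
tcp_rot: [-90.1, -0.4, 3.1]
ft_force: [0.1, 0.4, -0.0]
finger_gap: 51.2
```

>>> arm_command([
  [60,[-0.15,0.22,-0.5],[0,0.3,0.2]],
  [60,[0,0,-0.8],[0,0,0]],
  [60,[0,0,-0.4],[0,0,0]],
  [60,[0,0,0],[0,0,0]],
  [60,[0,0,0],[0,0,0]],
])

```text
time: 10.37
tool_pos: [527.3, 112.7, 77.8]
tcp_rot: [-90.1, -0.4, 3.1]
ft_force: [0.6, -0.6, 0.3]
finger_gap: 51.0
```

>>> arm_command([
  [60,[-0.05,0.03,-0.5],[0,0.4,0.2]],
  [60,[0,0,-0.6],[0,0,0]],
  [60,[0,0,-0.2],[0,0,0]],
  [60,[0,0,0],[0,0,0]],
  [60,[0,0,0],[0,0,0]],
])

```text
time: 10.78
tool_pos: [527.0, 114.2, 38.5]
tcp_rot: [-90.0, -0.1, 3.4]
ft_force: [-0.0, -0.1, 0.3]
finger_gap: 51.0
```

```bash
python3 - <<'E'
from h import *
S=snapshot("side");s=sense();print(s["ft_force"],s["tool_pos"],s["tcp_rot"],s["time"])
cv2.imwrite("pics/c4.png",cv2.resize(S[130:230,270:370],(600,600),interpolation=cv2.INTER_CUBIC))
E
```

```text
[-0.184267   -0.03260076  0.19550256] [527.12986929 114.15750733  38.68569995] [-90.01992861  -0.11706946   3.3510546 ] 10.8333
```

View pics/c4.png

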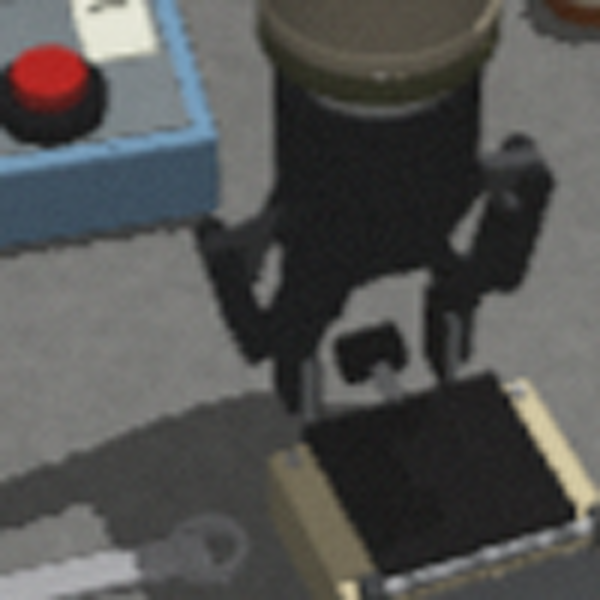

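Picture 7: the fingers straddle the black grip (crop (370,350)) on its two flat ends, pads at (312,385) and (455,340), clear of the plate edge. Closing.

>>> arm_command([
  [60,[0,-0.03,0.09],[0,0,0]],
  [40,[0,0,0],[0,0,0]],
  [20,[0,0,0],[0,0,0]],
  [15,[0,0,0],[0,0,0]],
  [15,[0,0,0],[0,0,0]],
], force=35)

```text
time: 11.25
tool_pos: [526.5, 113.3, 44.3]
tcp_rot: [-90.0, -0.0, 3.4]
ft_force: [3.4, -0.2, -2.5]
finger_gap: 23.2
```

>>> arm_command([
  [15,[0,0,0],[0,0,0]],
  [15,[0,0,0],[0,0,0]],
])

```text
time: 11.42
tool_pos: [526.5, 113.3, 44.7]
tcp_rot: [-90.0, -0.0, 3.4]
ft_force: [-0.5, 0.3, -2.5]
finger_gap: 23.4
```

>>> arm_command([
  [15,[0,-0.05,0.5],[0,0,0]],
  [15,[0.01,-0.13,0.5],[0,0,0]],
  [15,[0.01,-0.2,0.5],[0,0,0]],
  [15,[0.01,0,0],[0,0,0]],
])

```text
time: 11.75
tool_pos: [527.4, 102.0, 90.4]
tcp_rot: [-90.0, -0.1, 3.5]
ft_force: [-3.5, -1.2, -3.7]
finger_gap: 23.1
```

>>> arm_command([
  [15,[0.02,-0.35,0.6],[0,0,0]],
  [15,[0.02,-0.42,0.5],[0,0,0]],
  [15,[0.03,-0.5,0.42],[0,0,0]],
  [15,[0.03,-0.4,0.25],[0,0,0]],
  [15,[0,0,0],[0,0,0]],
])

```text
time: 12.17
tool_pos: [531.0, 50.0, 145.2]
tcp_rot: [-89.9, -0.2, 3.5]
ft_force: [-0.4, 0.7, -5.2]
finger_gap: 22.8
```

>>> arm_command([
  [15,[0.03,-0.6,0.23],[0,0,0]],
  [15,[0.04,-0.64,0.14],[0,0,0]],
  [15,[0.04,-0.66,0.02],[0,0,0]],
  [15,[0.04,-0.5,-0.07],[0,0,0]],
  [15,[0,0,0],[0,0,0]],
])

```text
time: 12.58
tool_pos: [536.1, -20.6, 155.6]
tcp_rot: [-89.5, -0.4, 3.5]
ft_force: [1.8, 1.7, -5.0]
finger_gap: 23.4
```

>>> arm_command([
  [15,[0.03,-0.6,-0.17],[-0.4,0.3,0]],
  [15,[0.03,-0.6,-0.28],[0,0,0]],
  [15,[0.03,-0.54,-0.38],[0,0,0]],
  [15,[0.02,-0.35,-0.35],[0,0,0]],
  [15,[0,0,0],[0,0,0]],
])

```text
time: 13.0
tool_pos: [540.6, -82.5, 123.2]
tcp_rot: [-89.8, -0.2, 3.4]
ft_force: [-0.1, 2.3, -1.1]
finger_gap: 23.4
```

>>> arm_command([
  [15,[0.02,-0.34,-0.48],[0,0,0]],
  [15,[0.01,-0.27,-0.48],[0,0,0]],
  [15,[0.01,-0.2,-0.45],[0,0,0]],
  [15,[0,-0.05,-0.15],[0,0,0]],
  [15,[0,0,0],[0,0,0]],
])

```text
time: 13.42
tool_pos: [542.6, -109.5, 79.5]
tcp_rot: [-90.1, -0.2, 3.3]
ft_force: [-2.7, -2.9, 4.0]
finger_gap: 23.3
```

>>> arm_command([
  [15,[0,-0.08,-0.45],[0,0,0]],
  [15,[0,-0.04,-0.4],[0,0,0]],
  [15,[0,0,-0.2],[0,0,0]],
  [15,[0,0,0],[0,0,0]],
  [15,[0,0,0],[0,0,0]],
])

```text
time: 13.83
tool_pos: [543.1, -114.8, 51.9]
tcp_rot: [-90.5, -0.2, 3.3]
ft_force: [-3.0, -5.7, 2.9]
finger_gap: 23.1
```

>>> arm_command([
  [15,[0,-0.05,-0.2],[0.5,0,0]],
  [15,[0,0,-0.12],[0,0,0]],
  [15,[0,0,0],[0,0,0]],
  [15,[0,0,0],[0,0,0]],
])

```text
time: 14.17
tool_pos: [543.1, -115.3, 45.0]
tcp_rot: [-90.1, -0.1, 3.4]
ft_force: [-2.7, -4.9, 2.6]
finger_gap: 23.4
```

>>> arm_command([
  [15,[0,0,-0.12],[0,0,0]],
  [15,[0,0,-0.08],[0,0,0]],
  [15,[0,0,0],[0,0,0]],
])

```text
time: 14.42
tool_pos: [543.1, -115.4, 41.3]
tcp_rot: [-90.3, -0.1, 3.5]
ft_force: [-2.8, -4.9, 4.0]
finger_gap: 23.3
```

>>> arm_command([
  [15,[0,0,-0.1],[0,0,0]],
  [15,[0,0,-0.05],[0,0,0]],
  [15,[0,0,0],[0,0,0]],
])

```text
time: 14.67
tool_pos: [543.1, -115.4, 39.0]
tcp_rot: [-90.4, -0.0, 3.5]
ft_force: [-3.7, -6.2, 2.9]
finger_gap: 23.5
```

>>> arm_command([
  [15,[0,0,-0.12],[0,0,0]],
  [15,[0,0,-0.12],[0,0,0]],
  [15,[0,0,0],[0,0,0]],
])

```text
time: 14.92
tool_pos: [543.0, -115.1, 33.9]
tcp_rot: [-90.6, 0.0, 3.5]
ft_force: [-2.8, -6.4, 2.1]
finger_gap: 23.5
```

```bash
python3 - <<'E'
from h import *
S=snapshot("side");s=sense();print(s["ft_force"],s["tool_pos"],s["tcp_rot"],s["time"])
cv2.imwrite("pics/c5.png",cv2.resize(S[180:300,290:410],(600,600),interpolation=cv2.INTER_CUBIC))
E
```

```text
[-3.44965491 -5.80552476  2.00362578] [ 543.03853552 -115.05251369   34.1698837 ] [-9.05918896e+01  3.46915635e-02  3.53662388e+00] 14.9667
```

View pics/c5.png

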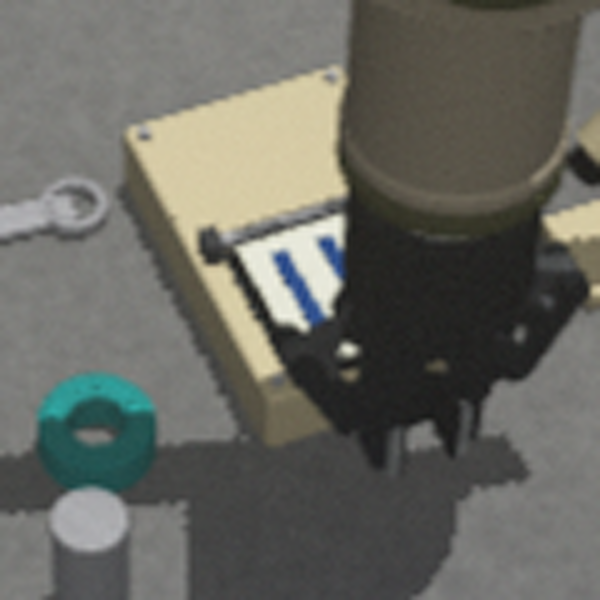

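Picture 8: the plate is over on the bed with its white blue-striped face up (stripes at crop (300,285)). The fingers are still on the grip near crop (425,430) and have slid slightly below its centre. Releasing and rising.

>>> arm_command([
  [30,[0,0,0],[0,0,0]],
  [50,[0,0,0],[0,0,0]],
  [65,[0,0,0],[0,0,0]],
  [65,[0,0,0],[0,0,0]],
])

```text
time: 15.3
tool_pos: [544.4, -112.4, 35.7]
tcp_rot: [-90.6, -0.1, 3.6]
ft_force: [-0.7, -0.3, -0.3]
finger_gap: 56.0
```

>>> arm_command([
  [65,[0,0,0.3],[0,0,0]],
  [65,[0,0,0.7],[0,0,0]],
  [65,[0,0,1],[0,0,0]],
  [65,[0,0,1],[0,0,0]],
  [65,[0,0,1],[0,0,0]],
])

```text
time: 15.72
tool_pos: [537.6, -108.9, 153.0]
tcp_rot: [-90.2, 0.8, 3.7]
ft_force: [-0.1, 0.0, 0.0]
finger_gap: 55.8
```

>>> arm_command([
  [50,[-0.2,0.8,0.8],[0,0,0]],
  [30,[-0.2,0.9,0.5],[0,0,0]],
  [10,[-0.2,0.9,0],[0,0,0]],
  [0,[-0.2,0.9,0],[0,0,0]],
  [0,[-0.2,0.9,0],[0,0,0]],
])

```text
time: 16.13
tool_pos: [512.3, 22.2, 209.7]
tcp_rot: [-90.5, -0.4, 3.2]
ft_force: [0.0, 0.4, 0.5]
finger_gap: -0.3
```

>>> arm_command([
  [0,[-0.2,0.9,0],[0,0,0]],
  [0,[-0.2,0.9,0],[0,0,0]],
  [0,[-0.2,0.9,0],[0,0,0]],
  [0,[-0.2,0.9,0],[0,0,0]],
  [0,[-0.2,0.9,0],[0,0,0]],
])

```text
time: 16.55
tool_pos: [480.6, 164.4, 216.0]
tcp_rot: [-90.4, -0.9, 3.2]
ft_force: [0.1, -0.3, 0.4]
finger_gap: -0.1
```

>>> arm_command([
  [0,[-0.2,0.9,0],[0,0,0]],
  [0,[-0.2,0.9,0],[0,0,0]],
  [0,[-0.2,0.9,0],[0,0,0]],
  [0,[0,0,0],[0,0,0]],
  [0,[0,0,0],[0,0,0]],
])

```text
time: 16.97
tool_pos: [459.0, 255.4, 220.8]
tcp_rot: [-90.2, -1.1, 3.5]
ft_force: [0.6, 0.6, -0.1]
finger_gap: 0.1
```

```bash
python3 - <<'E'
from h import *
S=snapshot("side");T=snapshot("top");s=sense();print(s["ft_force"],s["tool_pos"],s["tcp_rot"],s["time"],s["finger_gap"])
a=cv2.resize(S[175:275,300:400],(400,400),interpolation=cv2.INTER_CUBIC);b=cv2.resize(T[180:280,260:360],(400,400),interpolation=cv2.INTER_CUBIC)
cv2.imwrite("pics/c6.png",np.hstack([a,b]))
for n,im,r in(("top",T,(140,238,166,266)),("side",S,(258,110,284,130))):
  for q,c in blobs(im,[45,100,40],[85,255,255],r)[:1]:
    p=cv2.minEnclosingCircle(c.astype(np.float32))[0];print(n,q,p,onz(n,p,63))
E
```

```text
[ 0.43205128 -0.6402526  -0.05258436] [459.47720099 254.34838467 220.69479268] [-90.17500181  -1.08607718   3.41725589] 17.0667 0.2455809306724694
top 120.5 (151.7894744873047, 250.73684692382812) [453.79673221 381.7975716   63.        ]
side 86.5 (271.02630615234375, 117.60526275634766) [452.53911747 382.85010519  63.        ]
```

View pics/c6.png

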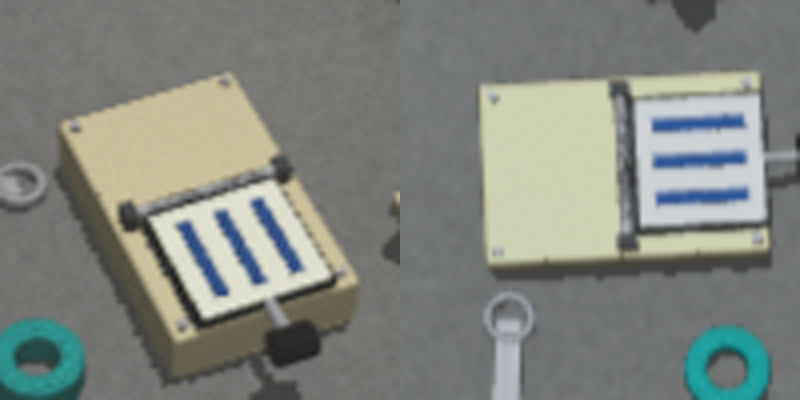

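Picture 9: the plate lies on the bed, white striped face up (crop (240,255) in the side half, (700,160) in the top half). The grip at crop (292,342) is free. Before pressing I'll check how flat the plate lies from the height of the grip.

```bash
python3 - <<'E'
from h import *
np.set_printoptions(precision=1,suppress=True)
S=snapshot("side");T=snapshot("top")
P={}
for n,im,r in(("side",S,(355,248,390,275)),("top",T,(354,205,385,235))):
  for q,c in blobs(im,[0,0,0],[180,255,60],r)[:2]:
    p=cv2.minEnclosingCircle(c.astype(np.float32))[0];P.setdefault(n,p);print(n,q,p)
print("tri grip",tri(P["top"],P["side"]))
for z in(42,54): print(z,proj("side",(540.5,-113.5,z)),proj("top",(540.5,-113.5,z)))
E
```

```text
side 95.5 (372.5, 260.5)
top 71.5 (362.8731384277344, 218.73880004882812)
tri grip [ 542.7 -110.2   41.1]
42 [372.5 261.6] [364.2 219.9]
54 [372.9 258.2] [364.6 219. ]
```

>>> arm_command([
  [0,[0,0.9,0],[0,0.7,0]],
  [0,[0,0.9,0],[0,0,0]],
  [0,[0,0.9,0],[0,0,0]],
  [0,[0,0.8,0],[0,0,0]],
  [0,[0,0,0],[0,0,0]],
])

```text
time: 17.58
tool_pos: [462.8, 355.0, 220.6]
tcp_rot: [-90.2, -0.4, 2.6]
ft_force: [0.3, -0.5, -0.3]
finger_gap: -0.4
```

The grip triangulates to z ≈ 41 mm (42 when flat), so the plate is fully over. Now to the green button at about (453,382).

>>> arm_command([
  [0,[-0.25,0.8,-0.3],[0,0,0]],
  [0,[0,0,-0.9],[0,0,0]],
  [0,[0,0,-0.9],[0,0,0]],
  [0,[0,0,-0.7],[0,0,0]],
  [0,[0,0,0],[0,0,0]],
])

```text
time: 18.0
tool_pos: [459.3, 375.7, 136.3]
tcp_rot: [-90.2, -0.6, 2.3]
ft_force: [-0.3, -0.4, -1.5]
finger_gap: 0.1
```

>>> arm_command([
  [0,[0,0,0],[0,0,0]],
  [0,[0,0,0],[0,0,0]],
])

```text
time: 18.17
tool_pos: [459.8, 373.1, 136.2]
tcp_rot: [-90.3, -0.5, 2.1]
ft_force: [-0.5, -0.1, -0.5]
finger_gap: 0.3
```

>>> arm_command([
  [0,[-0.23,0.3,-0.2],[0.2,0.5,0]],
  [0,[0,0,-0.6],[0,0,0]],
  [0,[0,0,-0.3],[0,0,0]],
  [0,[0,0,0],[0,0,0]],
  [0,[0,0,0],[0,0,0]],
])

```text
time: 18.58
tool_pos: [456.0, 384.7, 109.4]
tcp_rot: [-89.7, -0.4, 1.9]
ft_force: [1.0, 0.1, -0.1]
finger_gap: -0.2
```

>>> arm_command([
  [0,[-0.1,-0.09,-0.3],[0,0.3,0]],
  [0,[0,0,-0.4],[0,0,0]],
  [0,[0,0,-0.2],[0,0,0]],
  [0,[0,0,0],[0,0,0]],
])

```text
time: 18.92
tool_pos: [454.3, 383.5, 83.5]
tcp_rot: [-89.5, -0.4, 2.0]
ft_force: [1.1, -0.9, 3.1]
finger_gap: 0.0
```

>>> arm_command([
  [0,[0,0,-0.15],[0,0,0]],
  [0,[0,0,-0.15],[0,0,0]],
  [0,[0,0,-0.15],[0,0,0]],
])

```text
time: 19.17
tool_pos: [455.3, 384.1, 79.3]
tcp_rot: [-89.5, -0.4, 2.0]
ft_force: [-23.5, -18.2, 47.6]
finger_gap: 0.3
```

```bash
python3 - <<'E'
from h import *
S=snapshot("side");s=sense();print(s["ft_force"],s["tool_pos"],s["time"])
cv2.imwrite("pics/c7.png",cv2.resize(S[70:170,230:330],(600,600),interpolation=cv2.INTER_CUBIC))
E
```

```text
[-20.2464451  -16.01308027  43.86691062] [455.23960197 384.10255315  79.37806582] 19.2167
```

View pics/c7.png

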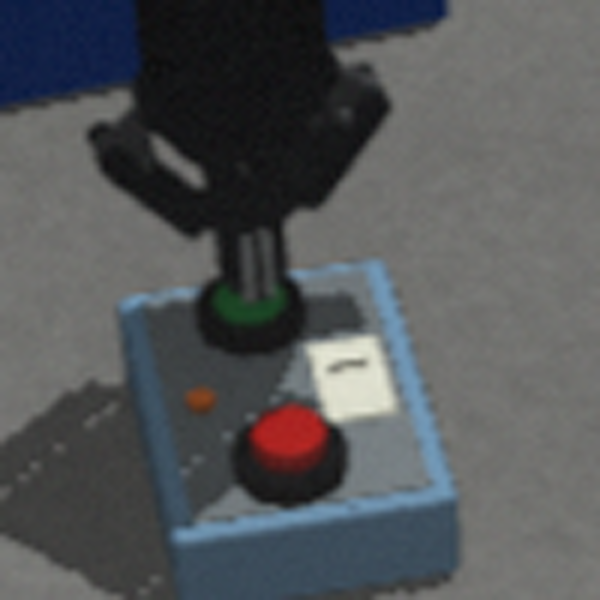

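Picture 10: the shut fingers stand on the green button, at crop (250,300). It has sunk into its black collar, unlike the red one at (288,440), and about 44 N shows it is at its stop. Retreating straight up.

>>> arm_command([
  [0,[0,0,0.3],[0,0,0]],
  [0,[0,0,0.8],[0,0,0]],
  [0,[0,0,1],[0,0,0]],
  [0,[0,0,1],[0,0,0]],
  [0,[0,0,0.8],[0,0,0]],
])

```text
time: 19.63
tool_pos: [451.2, 381.3, 195.6]
tcp_rot: [-89.8, 0.1, 2.0]
ft_force: [0.1, 0.1, 0.2]
finger_gap: -0.0
```

>>> arm_command([
  [0,[-0.2,0.8,0.2],[0,0,0]],
  [0,[-0.2,0.8,0],[0,0,0]],
  [0,[-0.2,0.8,0],[0,0,0]],
  [0,[0,0,0],[0,0,0]],
  [0,[0,0,0],[0,0,0]],
])

```text
time: 20.05
tool_pos: [436.4, 457.6, 211.5]
tcp_rot: [-89.4, -0.5, 1.8]
ft_force: [-0.1, 0.5, 0.2]
finger_gap: 0.4
```

```bash
python3 - <<'E'
from h import *
S=snapshot("side");T=snapshot("top");s=sense();print(s["ft_force"],s["tool_pos"],s["time"],abs(s["qd"]).max())
for n,im in(("side",S),("top",T)):
    for a,c in blobs(im,[0,110,70],[8,255,255],(320,240,500,420) if n=="side" else (400,210,500,300),20)[:2]:
        p=cv2.minEnclosingCircle(c.astype(np.float32))[0];print(n,a,p,cv2.fitEllipse(c.astype(np.float32))[1],onz(n,p,26))
cv2.imwrite("pics/f.png",S)
E
```

```text
[ 0.08591154 -0.32948775 -0.11558176] [436.42419631 456.84068124 211.18457886] 20.15 0.9501560607168592
side 332.0 (367.7916564941406, 334.4166564941406) (19.195402145385742, 22.148578643798828) [ 473.6612493  -263.71589773   26.        ]
top 241.0 (426.8780517578125, 248.93902587890625) (17.053571701049805, 18.137863159179688) [ 476.37750371 -263.93203748   26.        ]
```

View pics/f.png

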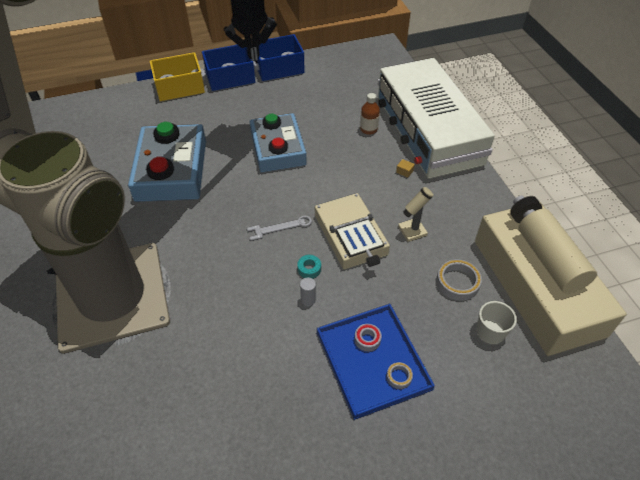

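Picture 11: the bearing lies flat in the tray at (368,336) beside the race at (400,376). The plate is flat with its stripes up at (360,237), and the green button is out again at (271,120). Nothing else looks moved, and the arm touches nothing.

```bash
python3 -c "
from bench import *
print(hand_in())"
```

```text
the job is handed in; nothing more can be done
None
```

The job is done and handed in at about 20 s of the 64 s allowed; the hand-in gives no verdict.

I moved the red-sealed bearing from the bed into the tray's free half, turned the plate over by its grip and let go. Then I pressed the green button on the smaller console and drew the arm clear.

**Last checks:**
- **Bearing:** it lies flat and let go at about (474, −264) mm, roughly (+3, +41) mm from the tray's centre. The two cameras agree to about 3 mm, and it did not shift after release.
- **Plate:** it lies with the white striped face up. Its grip measured 41 mm high (42 mm when flat), before the button was pressed. The last picture shows it still flat.
- **Green button:** it was pressed to its stop and is out again in the last picture. I could only judge full travel from the picture and the force, since its travel is not reported.
- **Other things:** none looks moved in the last picture, and the red button was never touched. The arm is free, with wrist force near zero.

**What disagreed:**
- The gripper read about 49.6 mm on the 52 mm bearing.
- The fingers slid a few millimetres below the centre of the plate's grip as it came down.
- The button press reached about 48 N at the wrist, with about 30 N of that sideways. That is more than the 5 N needed but under the 120 N wrist limit. The 40 N limit covers the arm and the gripper's body, and only the fingertips were touching.

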